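# Put the clay tools back in the tool box, each with its own kind

### The job

Tidy up after modelling: put the four clay tools from the table back into the tool box, each into the insert tray that already holds its own kind - the loop tool and the modelling knife laid lengthwise in their trays, the kidney rib flat with the other rib, the clay stamp standing upright in its tray. The paintbrush and the plaster medallion do not belong in the box: leave them where they lie.

Things in the scene. Friction and masses are not known exactly. Their poses are not given: they have to be found in the camera images.
- loop_tool: Wire-loop clay tool lying on the table, 130 mm long: light wood handle 13 mm square (own x -65 to +13 mm), brass ferrule, flat pear-shaped loop of steel wire 26 mm wide (to x = +65). Origin: mid-length, underside; x along it to the loop, z up. About 30 g, balances near x = -10 mm: grip it there, across.
- modelling_knife: Boxwood modelling knife lying on the table, 131 mm long: wood bar 14 mm wide, 10 mm thick in the middle 60 mm, flat rounded blade 18 mm wide at its +x end, slim point at -x. Origin: mid-length, underside; x along it, z up. About 30 g; grip it across the middle.
- kidney_rib: Kidney-shaped rib of light wood lying flat on the table, a plate 90 x 40 mm, 10 mm thick, with a shallow hollow in its -y edge and a small dark hanging hole. Origin: centre of its underside; x along its length, y across, z up. About 35 g; grip it low, across the 40 mm.
- clay_stamp: Turned wooden clay stamp standing on the table, 55 mm tall: round foot 34 mm across and 14 mm high, above it a round handle 24 mm across with a rounded top. Origin: centre of its underside, z up. About 50 g.
- paintbrush: Look-alike, leave it: flat paintbrush lying on the table, 131 mm long, black handle about 9 mm thick, brass ferrule, brown bristles 16 mm wide. Origin: mid-length, underside; x along it to the bristles.
- medallion: Look-alike, leave it: oval plaster medallion (a finished cast) lying flat, 82 x 50 mm, 10 mm thick, raised flower in the middle to about 16 mm. Origin: centre of its underside; x along its length.
- loop_tray: Grey insert tray, fixed, 110 (own x) x 160 (own y) mm, rim 26 mm high; walls and floor 3 mm. Origin: centre of its underside, 3 mm above the table. One of four equal trays, two by two in any order in a flat steel box (rim 30 mm above the table). It already holds another loop tool (square loop, 13 mm high), loose and lengthwise by its -x wall at x = -34 mm; free space is around x = +14 mm.
- knife_tray: Grey insert tray, fixed, 110 (own x) x 160 (own y) mm, rim 26 mm high; walls and floor 3 mm. Origin: centre of its underside, 3 mm above the table. One of four equal trays, two by two in any order in a flat steel box (rim 30 mm above the table). It already holds another modelling knife (10 mm high), loose and lengthwise by its -x wall at x = -36 mm; free space is around x = +14 mm.
- rib_tray: Grey insert tray, fixed, 110 (own x) x 160 (own y) mm, rim 26 mm high; walls and floor 3 mm. Origin: centre of its underside, 3 mm above the table. One of four equal trays, two by two in any order in a flat steel box (rim 30 mm above the table). It already holds another kidney rib (98 x 40 x 10 mm), loose, flat and lengthwise in its middle; ribs are stacked flat on one another.
- stamp_tray: Grey insert tray, fixed, 110 (own x) x 160 (own y) mm, rim 26 mm high; walls and floor 3 mm. Origin: centre of its underside, 3 mm above the table. One of four equal trays, two by two in any order in a flat steel box (rim 30 mm above the table). It already holds another stamp (square foot 32 mm, 55 mm tall), loose, standing near its -y end at y = -48 mm; free space is around y = +28 mm.
Things that resemble listed ones, but are neither listed nor needed, are in the scene too. Leave any pink look-alike of the clay_stamp alone.

How it is judged:
By the outcome, as a careful person would: the job done as asked, in the order asked, and still so for the second after the job is handed in, with the robot touching nothing.
It also fails if it takes over 102 s, if anything falls off the work surface, if the arm or the gripper's body presses on something with over 40 N, if the wrist force passes 120 N, or if a joint passes its speed limit or range.

### The arm

A 6-joint arm with a two-finger parallel gripper is mounted at the origin on the work surface. World frame = base frame: x ahead of the robot, y to its left, z up, the work surface at z = 0. Lengths are in mm, angles in rad, forces in N, time in s.
With the tool pointing down it reaches from about 300 to 775 mm from the base axis. Payload 14.6 kg.
Tool frame: the origin (TCP) lies between the finger pads; the fingertips stand manip.tip_reach ahead of it and the grasp point (between the pads) lies 5 mm behind it (manip.tip_reach is the distance from the TCP to the fingertips, in mm); z points along the fingers, y is the line along which they close (so a half turn about z gives the same grasp; the last joint's range is limited). The gripper opens to 94 mm and grips with 3 to 60 N. Pads are 16 mm wide; open, the fingers measure 119 mm over their backs; the gripper's body (75 mm by 177 mm) begins 78 mm behind the grasp point.
Start: joints at [1.207, 0.3, 1.521, -0, 1.321, -0.067], TCP at [160.851, 525.943, 219.446] pointing down, gripper open.
Joint ranges: [-3.03, 3.03], [-0.79, 2.21], [0.23, 2.52], [-1.04, 4.18], [0, 3.07], [-2.55, 2.55]. Speed limits (rad/s): [2.22, 2.22, 2.57, 3.14, 3.14, 3.14].

### API

Orientations are given as [roll, pitch, yaw] about the fixed x, y, z axes, in that order (R = Rz(yaw) Ry(pitch) Rx(roll)).
In Python, from cell import manip gives the robot as it stands. The module is installed in compiled form; this text tells all that it offers.
- The arm moves only by the shell command python3 -m creep 'ROWS' [FORCE]. ROWS is JSON, a list of rows, each a list of 3 entries, a list of its own where there are three numbers: the opening, from -1 (shut) to 1 (fully open), then the shift along the tool's x, y, z in cm, then the turn about the tool's z in units of 5 degrees (1.0 is 5 degrees). In form: [[grip, [tx, ty, tz], roll], ...]. A call has 1 to 12 rows; each row is the pose to reach, as a shift and turn from the pose commanded when the call began, along the tool's axes at that moment; what a row does not reach only later rows make up. A row lasts 1/10 s, in which the tool goes at most 50 mm and 8.59 degrees, less where a joint would pass 70% of its speed; a pose out of reach is approached as far as the arm can. A call with a gripper value outside its range is refused whole. The fingers move at their own pace and stop on an object; FORCE is the grip in N (left out, the last holds). Time passes only in rows, so rows that repeat a pose let the fingers close. It gives the time, the measured TCP pose, the force, the opening and the grip force at its end, in the units of the state.
- manip.read_state(): the state, without advancing time (a new reading comes with each control period).
- manip.camera(name): name is "scene" or "top" or "wrist"; returns the picture (384x512x3 uint8, red, green, blue); there is no depth.
- manip.camera_params(name): a dict with "fovy" (degrees; the focal length in pixels is half the picture's height over the tangent of half this angle, whatever the lens; pixels are square), "cx", "cy" (the principal point, pixels), "origin" and "attitude" of the camera in the world. Camera axes: x right, y down, z forward; pixel columns grow to the right and rows downward; lengths in mm; the calibration is good to about 2 mm. A picture is of the moment at which its call begins: read the wrist's pose just before it. camera_params takes no time and is no camera call; for the wrist camera it gives the pose at the moment of the call.
- manip.sign_off(): hands the job in; it is judged then, once.
The state is a dict: "clock": time; "joints": joint angles; "qd": joint speeds; "effort": joint torques, N m; "eef_pos": TCP position; "eef_rot": TCP orientation; "wrist_force": force on the tool from outside, world axes, zero at the start; "moment": the same for the moment, N m; "finger_gap": finger opening in mm; "finger_force": force on a finger pad.
Only numpy, scipy, OpenCV 4.12 (cv2) and the standard library are available. Lean on these libraries where they do the work, as an engineer would, in place of code of your own. Each camera call takes 0.05 s, during which the arm holds its last target. There are 200 camera calls.

## Working session

There is one attempt and no reset: what is moved stays moved. The work goes in short steps, Python scripts to look and compute and a shell command to move; the robot and the scene stay as the last step left them, time stands still between calls to the robot, and variables do not carry over. Pictures are saved under pics/ and viewed, at most 14 in all, crops included, and the job is handed in when it is done.

```bash
mkdir -p pics
python3 - <<'E'
from cell import manip
import cv2
for n in("top","scene"):
    im=manip.camera(n); cv2.imwrite(f"pics/{n}0.png",im[:,:,::-1]); print(n,manip.camera_params(n))
im=cv2.imread("pics/top0.png"); cv2.imwrite("pics/top0b.png",cv2.resize(im,(800,600),interpolation=cv2.INTER_CUBIC))
print(manip.read_state(),manip.tip_reach)
E
```

```text
top {'fovy': 54.55356114009834, 'cx': 253.7878961804046, 'cy': 186.9148964322047, 'origin': array([ 431.57984964,  -26.80260494, 1075.25260192]), 'attitude': array([-3.03351583,  0.02369201, -1.55023962])}
scene {'fovy': 42.64104606857253, 'cx': 262.45683990256185, 'cy': 195.63127682511828, 'origin': array([ 996.72004845, -247.98442078,  967.97838325]), 'attitude': array([-2.64307121, -0.00774971,  1.09112407])}
{'clock': 0.1, 'joints': array([ 1.20737852e+00,  3.00387212e-01,  1.52150295e+00, -7.31822543e-06,
        1.32069864e+00, -6.66012219e-02]), 'qd': array([ 4.44049411e-04, -3.86100736e-03, -9.57300131e-04,  8.14044468e-05,
        1.13743233e-03,  8.54253389e-04]), 'effort': array([ 7.57583475e-04, -5.32644296e+01, -3.53275216e+01,  7.09861424e-02,
        2.35848088e-02, -4.87489899e-05]), 'eef_pos': array([160.79128325, 525.74702696, 218.96538832]), 'eef_rot': array([-3.14059824e+00, -5.92230099e-05,  2.84477786e+00]), 'wrist_force': array([0.74099463, 1.32991337, 0.32442452]), 'moment': array([ 0.00174939,  0.03608159, -0.00388535]), 'finger_force': 0.0, 'finger_gap': 93.97217238209801} 14.0
```

View pics/top0b.png

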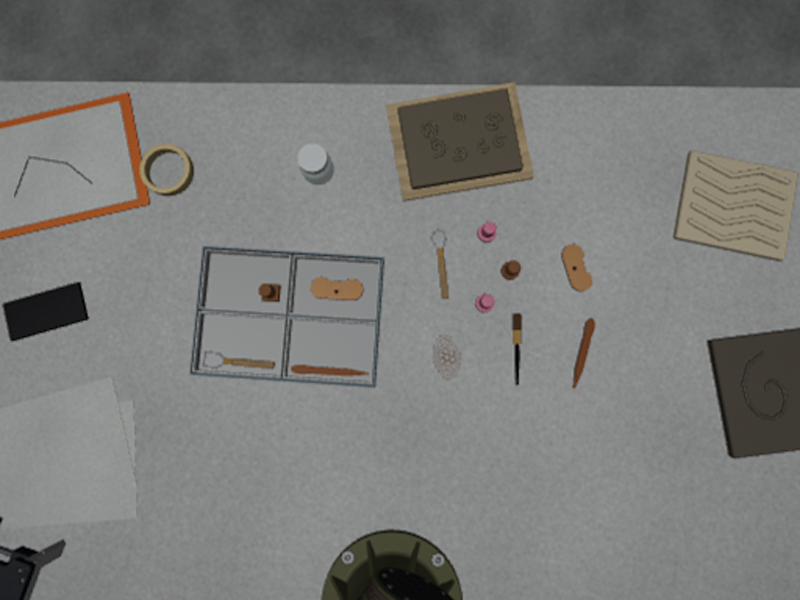

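View pics/scene0.png

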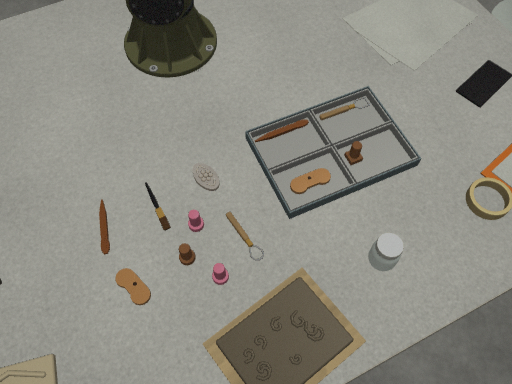

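The top view (800×600 enlargement) shows:
- **Table tools:** loop tool (441,265), brown round stamp (511,270), rib (576,267), knife (583,352).
- **Leave alone:** pink stamps (487,232) and (485,302), brush (517,347), medallion (447,356).
- **Box trays:** stamp tray upper left, rib tray upper right, loop tray lower left, knife tray lower right.

Next I'll measure all of these.

```bash
cat > h.py <<'E'
import numpy as np, cv2
from scipy.spatial.transform import Rotation as Ro
from cell import manip
def ray(p,uv):
    f=192/np.tan(np.radians(p["fovy"]/2)); uv=np.atleast_2d(np.asarray(uv,float))
    d=np.c_[(uv[:,0]-p["cx"])/f,(uv[:,1]-p["cy"])/f,np.ones(len(uv))]
    return d@Ro.from_euler("xyz",p["attitude"]).as_matrix().T
def cast(p,uv,z):
    d=ray(p,uv); o=np.asarray(p["origin"]); return (o+d*((z-o[2])/d[:,2])[:,None])[:,:2]
def blob(m):
    n,l,s,c=cv2.connectedComponentsWithStats(m.astype(np.uint8)); return l,s,c
def axis(P):
    c=P.mean(0); w,v=np.linalg.eigh(np.cov((P-c).T)); a=v[:,1]; t=(P-c)@a; u=(P-c)@v[:,0]
    return c,np.degrees(np.arctan2(a[1],a[0])),a,np.ptp(t),np.ptp(u),c+a*(t.max()+t.min())/2
def go(x,y,z,yaw=None):
    "shift (cm) and turn (5deg units) from the measured pose to x,y,z,yaw(deg, mod 180)"
    s=manip.read_state(); R=Ro.from_euler("xyz",s["eef_rot"]).as_matrix()
    y0=np.degrees(np.arctan2(R[1,0],R[0,0])); d=0 if yaw is None else (yaw-y0+90)%180-90
    print("shift",np.round(R.T@(np.array([x,y,z])-s["eef_pos"])/10,2),"turn",round(-d/5,2),"q6",s["joints"][5].round(2),"t",s["clock"])
E
python3 - <<'E'
from h import *
for n in("top","scene"):
    p=manip.camera_params(n); im=cv2.imread(f"pics/{n}0.png"); hsv=cv2.cvtColor(im,cv2.COLOR_BGR2HSV)
    m=(hsv[:,:,1]>75)&(hsv[:,:,2]>40)
    l,s,c=blob(m)
    for i in range(1,len(s)):
        if s[i,4]<25 or s[i,4]>1500: continue
        v,u=np.where(l==i); P=cast(p,np.c_[u,v],6); C,a,_,L,W,mid=axis(P)
        print(n,"px",c[i].round(1),"A",s[i,4],"hsv",np.median(hsv[l==i],0),"xy",C.round(1),"mid",mid.round(1),"ang",round(a,1),"LW",round(L),round(W))
# box outline: bluish rim
p=manip.camera_params("top")
k=512/800
for q in [(205,247),(383,258),(376,385),(192,374),(291,256),(381,318),(197,313)]: print(q,cast(p,np.array(q)*k,30).round(1))
E
```

```text
top px [293.1  96.8] A 1290 hsv [ 19.  81. 129.] xy [ 817.8 -109.9] mid [ 818.6 -114.8] ang 99.0 LW 251 195
top px [311.4 148.3] A 112 hsv [169.  100.  148.5] xy [ 663.3 -164.4] mid [ 664.1 -164.8] ang 155.4 LW 39 31
top px [368.5 171. ] A 362 hsv [ 15. 128. 140.] xy [ 599.2 -328.6] mid [ 599.5 -328.5] ang -163.0 LW 87 40
top px [282.9 174.7] A 119 hsv [ 17. 107. 115.] xy [584.1 -82.8] mid [584.9 -82.7] ang -173.1 LW 92 11
top px [326.7 172.5] A 110 hsv [ 12.  146.   84.5] xy [ 592.9 -208.8] mid [ 593.3 -209.1] ang 139.2 LW 36 29
top px [215.2 184.7] A 382 hsv [ 15. 123. 147.] xy [551.5 112.9] mid [551.5 113.6] ang 87.1 LW 94 39
top px [172.5 186.8] A 122 hsv [ 12. 145.  87.] xy [543.1 237.1] mid [543.  236.9] ang 67.1 LW 42 33
top px [309.9 193.6] A 102 hsv [169.  99. 151.] xy [ 530.6 -160.8] mid [ 530.5 -160.8] ang 149.2 LW 32 31
top px [330.3 210.6] A 84 hsv [ 17.  145.   82.5] xy [ 482.9 -219.1] mid [ 483.5 -219.1] ang 178.2 LW 54 12
top px [373.3 223.3] A 204 hsv [ 11. 164.  99.] xy [ 449.4 -340.5] mid [ 443.7 -338.9] ang 164.8 LW 127 16
top px [159. 232.] A 117 hsv [ 17. 107. 1
[... 1227 characters left out ...]
60 hsv [173. 106. 151.] xy [ 523.5 -158.2] mid [ 521.8 -157.9] ang 169.2 LW 52 32
scene px [238.9 228.8] A 232 hsv [ 18. 114. 131.] xy [584.  -82.1] mid [584.6 -82. ] ang -173.3 LW 95 13
scene px [185.9 254.2] A 269 hsv [ 13. 143.  99.] xy [ 585.9 -206.1] mid [ 584.6 -205.9] ang 173.9 LW 49 32
scene px [219.5 273.7] A 269 hsv [173. 105. 166.] xy [ 656.8 -161.8] mid [ 655.9 -161.6] ang 166.0 LW 46 32
scene px [133.1 285.9] A 736 hsv [ 15. 140. 152.] xy [ 599.9 -327.8] mid [ 599.5 -328. ] ang -163.0 LW 90 40
(205, 247) [[621.4 354. ]]
(383, 258) [[606.4  26.2]]
(376, 385) [[377.6  33.4]]
(192, 374) [[389.9 364.5]]
(291, 256) [[607.3 194.6]]
(381, 318) [[497.   27.3]]
(197, 313) [[499.7 361.8]]
```

Both cameras agree to within about 2 mm. Box centre is about (499, 194) at yaw −2.4°, which matches the neighbour tools already in the trays. The only brown round-footed stamp is the one near (592,−206). I'll do the loop tool first.

Run:
```python
from h import *
go(594,-81.5,160,6.8)
```

```text
shift [-59.19 -45.39   5.94] turn -4.76 q6 -0.07 t 0.1
```

```bash
python3 -m creep '[[1,[-30,-23,0],-2.4],[1,[-30,-23,0],-2.4],[1,[-30,-23,0],-2.4],[1,[-30,-23,0],-2.4],[1,[-30,-23,0],-2.4],[1,[-30,-23,0],-2.4],[1,[-30,-23,0],-2.4],[1,[-30,-23,0],-2.4],[1,[-30,-23,0],-2.4],[1,[-30,-23,0],-2.4]]'; python3 -c "
from h import *
go(594,-81.5,160,6.8)"
```

```text
clock: 1.1
eef_pos: [380.5, 218.0, 219.3]
eef_rot: [-3.141, -0.0, 3.053]
wrist_force: [-0.4, 0.2, 0.5]
finger_gap: 93.8
finger_force: 0.0
shift [-23.93 -27.94   5.92] turn -2.38 q6 -1.05 t 1.1
```

```bash
python3 -m creep '[[1,[-23.9,-27.9,0],-2.4],[1,[-23.9,-27.9,0],-2.4],[1,[-23.9,-27.9,0],-2.4],[1,[-23.9,-27.9,0],-2.4],[1,[-23.9,-27.9,0],-2.4],[1,[-23.9,-27.9,3],-2.4],[1,[-23.9,-27.9,5.9],-2.4],[1,[-23.9,-27.9,5.9],-2.4],[1,[-23.9,-27.9,5.9],-2.4],[1,[-23.9,-27.9,5.9],-2.4],[1,[-23.9,-27.9,5.9],-2.4]]'
python3 - <<'E'
from h import *
go(594,-81.5,160,6.8)
p=manip.camera_params("wrist"); im=manip.camera("wrist")[:,:,::-1].copy(); cv2.imwrite("pics/w1.png",im)
print(p)
hsv=cv2.cvtColor(im,cv2.COLOR_BGR2HSV); m=(hsv[:,:,1]>75)&(hsv[:,:,2]>40); l,s,c=blob(m)
for i in range(1,len(s)):
    if s[i,4]<150: continue
    v,u=np.where(l==i); P=cast(p,np.c_[u,v],10); C,a,_,L,W,mid=axis(P)
    print(c[i].round(),s[i,4],np.median(hsv[l==i],0),"xy",C.round(1),"mid",mid.round(1),"ang",round(a,1),"LW",round(L),round(W))
E
```

```text
clock: 2.2
eef_pos: [594.3, -78.9, 161.4]
eef_rot: [-3.141, 0.001, -3.018]
wrist_force: [-0.6, 0.3, 0.2]
finger_gap: 94.2
finger_force: 0.0
shift [ 0.06 -0.26  0.14] turn 0.06 q6 -1.89 t 2.2
{'fovy': 71.8332656370673, 'cx': 255.5446518389387, 'cy': 187.77224023012994, 'origin': array([526.14041772, -88.05003578, 325.39733107]), 'attitude': array([2.90351520e+00, 4.86108284e-04, 1.69463590e+00])}
[31. 35.] 1475 [ 12. 160.  96.] xy [ 464.9 -339.3] mid [ 465.9 -339.6] ang 164.0 LW 82 23
[463.  26.] 1620 [ 12. 145. 102.] xy [399.  118.8] mid [398.8 114.4] ang 87.7 LW 124 19
[145.  67.] 646 [ 17. 124.  82.] xy [ 481.8 -216.7] mid [ 484.  -216.8] ang 179.3 LW 55 15
[192. 118.] 798 [171.  93. 152.] xy [ 529.1 -161.9] mid [ 529.1 -162.1] ang 94.1 LW 40 32
[ 52. 158.] 2358 [ 15. 125. 133.] xy [ 595.7 -324.2] mid [ 596.6 -323.9] ang -162.5 LW 88 45
[255. 169.] 747 [ 17.  96. 115.] xy [580.1 -82.6] mid [583.2 -82.2] ang -173.2 LW 93 12
[420. 165.] 2385 [ 15. 126. 144.] xy [549.9 113.4] mid [549.9 113.4] ang 87.2 LW 101 40
[146. 168.] 811 [ 12. 107.  94.] xy [ 593.8 -212.5] mid [ 593.9 -212.6] ang 118.9 LW 52 32
[ 82. 281.] 930 [ 20. 133.  74.] xy [ 758.8 -293.6] mid [ 757.7 -293.4] ang 167.0 LW 91 40
[429. 281.] 948 [ 20. 142.  61.] xy [701.  167.9] mid [699.9 167.3] ang -152.7 LW 90 40
[172. 296.] 150 [ 20.  86. 129.] xy [ 766.5 -172.4] mid [ 765.6 -166.9] ang 99.0 LW 72 6
[376. 326.] 2781 [ 20. 134.  57.] xy [779.1 113.8] mid [779.7 107.6] ang 95.7 LW 395 65
```

View pics/w1.png

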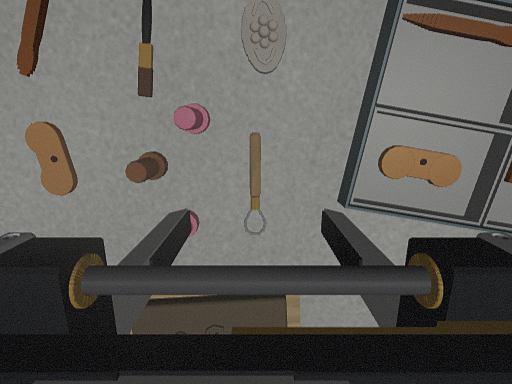

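The wrist view shows the loop tool handle from (255,133) to the ferrule at (255,210), with the loop ending at (255,235). The grip point is therefore about (591.6,−81.2) at 6.8°, agreeing with the top view.

```bash
python3 -c "
from h import *
go(591.6,-81.2,17,6.8)"
```

```text
shift [ 0.32 -0.18 14.46] turn 0.06 q6 -1.89 t 2.25
```

```bash
python3 -m creep '[[0.2,[0.3,-0.2,4],0],[0.2,[0.3,-0.2,8],0],[0.2,[0.3,-0.2,11],0],[0.2,[0.3,-0.2,13.3],0],[0.2,[0.3,-0.2,14.3],0],[0.2,[0.3,-0.2,14.3],0],[0.2,[0.3,-0.2,14.3],0]]' && python3 -c "
from h import *
go(591.6,-81.2,17,6.8)"
```

```text
clock: 2.95
eef_pos: [592.2, -82.6, 19.1]
eef_rot: [-3.141, 0.002, -3.019]
wrist_force: [-0.2, 0.3, 0.7]
finger_gap: 56.3
finger_force: 0.0
shift [0.05 0.14 0.21] turn 0.05 q6 -1.89 t 2.95
```

```bash
python3 -m creep '[[0.2,[0,0.1,0.2],0],[-0.9,[0,0.1,0.2],0],[-0.9,[0,0.1,0.2],0],[-0.9,[0,0.1,0.2],0],[-0.9,[0,0.1,0.2],0],[-0.9,[0,0.1,0.2],0],[-0.9,[0,0.1,0.2],0],[-0.9,[0,0.1,-3],0],[-0.9,[0,0.1,-7],0],[-0.9,[0,0.1,-10],0],[-0.9,[0,0.1,-10],0]]' 20 && python3 -c "
from h import *
go(460,278.5,120,87.6)
cv2.imwrite('pics/w2.png',manip.camera('wrist')[:,:,::-1])"
```

```text
clock: 4.05
eef_pos: [593.1, -82.2, 121.9]
eef_rot: [-3.139, 0.007, -3.019]
wrist_force: [0.2, 0.7, -0.1]
finger_gap: 12.9
finger_force: 20.0
shift [ 8.82 37.43  0.05] turn -16.12 q6 -1.89 t 4.05
```

View pics/w2.png

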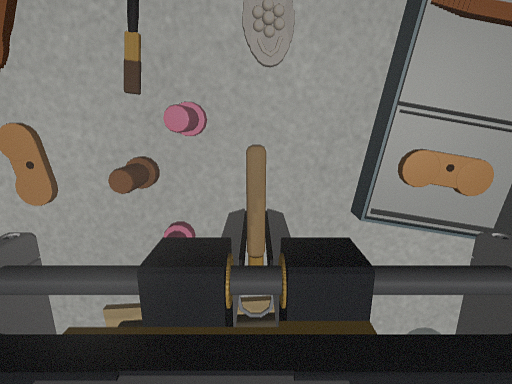

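Held squarely (gap 12.9). Now I'll carry it to the loop tray.

```bash
python3 -m creep '[[-0.9,[0.7,3.2,0],1.66],[-0.9,[1.4,6.4,0],3.3],[-0.9,[2.1,9.6,0],5],[-0.9,[2.8,12.8,0],6.6],[-0.9,[3.6,16,0],8.3],[-0.9,[4.3,19.2,0],9.9],[-0.9,[5,22.4,0],11.6],[-0.9,[5.7,25.6,0],13.2],[-0.9,[6.4,28.8,0],14.9],[-0.9,[7.2,32,0],16.6],[-0.9,[7.9,35.2,0],18.2],[-0.9,[8.6,38.4,0],19.9]]' && python3 -m creep '[[-0.9,[0,0,0],0],[-0.9,[0,0,0],0],[-0.9,[0,0,0],0]]'
python3 - <<'E'
from h import *
go(460.7,288.2,25,87.6)
p=manip.camera_params("wrist"); im=manip.camera("wrist")[:,:,::-1]; cv2.imwrite('pics/w3.png',im)
E
```

```text
clock: 5.3
eef_pos: [458.1, 289.7, 116.0]
eef_rot: [-3.14, 0.001, 1.521]
wrist_force: [1.3, 0.4, -0.2]
finger_gap: 12.6
finger_force: 20.0
clock: 5.6
eef_pos: [459.3, 287.9, 116.7]
eef_rot: [-3.141, 0.001, 1.529]
wrist_force: [1.1, 0.9, -0.3]
finger_gap: 13.4
finger_force: 20.0
shift [0.04 0.15 9.17] turn -0.0 q6 0.53 t 5.6
```

View pics/w3.png

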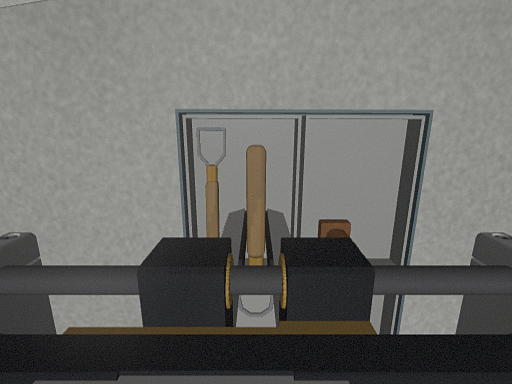

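The held tool sits between the neighbour loop tool (212,190) and the divider (300,160). I'll check the tray edges numerically before lowering.

```bash
python3 -c "
from h import *
p=manip.camera_params('wrist')
print(cast(p,[(187,117),(189,200),(297,117),(302,117),(299,200),(180,112),(432,112),(415,117)],29).round(1))"
```

```text
[[398.9 363.3]
 [392.7 284.1]
 [499.9 359. ]
 [504.5 358.8]
 [501.4 279.5]
 [393.  368. ]
 [623.2 358.1]
 [608.1 354.3]]
```

```bash
python3 -m creep '[[-0.9,[0,0.1,4],0],[-0.9,[0,0.1,7],0],[-0.9,[0,0.1,8.5],0],[-0.9,[0,0.1,9.2],0],[-0.9,[0,0.1,9.2],0],[-0.9,[0,0.1,9.2],0],[-0.4,[0,0.1,9.2],0],[-0.4,[0,0.1,9.2],0],[-0.4,[0,0.1,9.2],0]]' && python3 -m creep '[[-0.4,[0,0,-3],0],[-0.4,[0,0,-8],0],[-0.4,[0,0,-12],0],[-0.4,[0,0,-12],0],[-0.4,[0,0,-12],0]]'
python3 - <<'E'
from h import *
go(444,-338.5,60,165)
im=manip.camera("wrist")[:,:,::-1]; cv2.imwrite('pics/w4.png',im)
E
```

```text
clock: 6.55
eef_pos: [460.4, 288.9, 26.0]
eef_rot: [3.141, -0.0, 1.527]
wrist_force: [-0.0, -0.8, 0.4]
finger_gap: 27.6
finger_force: 0.0
clock: 7.05
eef_pos: [460.3, 288.8, 145.9]
eef_rot: [3.14, -0.001, 1.527]
wrist_force: [-0.1, -0.5, -0.5]
finger_gap: 28.2
finger_force: 0.0
shift [-62.75   1.1    8.55] turn -15.5 q6 0.54 t 7.05
```

View pics/w4.png

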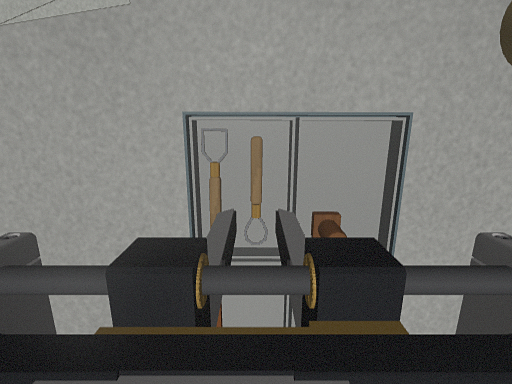

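Loop tool lies lengthwise at (256,190), clear of its neighbour. Next is the knife.

```bash
python3 -m creep '[[0,[-5,0,0],-1.2],[0,[-10,0,0],-2.4],[0,[-15,0,0],-3.6],[0,[-20,0.2,0],-4.8],[0,[-25,0.3,0],-6],[0,[-30,0.5,0],-7.2],[0,[-35,0.6,0],-8.6],[0,[-40,0.7,0],-9.8],[0,[-45,0.8,0],-11],[0,[-50,1,0],-12.4],[0,[-55,1.1,0],-13.8],[0,[-59,1.1,0],-15.5]]' && python3 -m creep '[[0,[0,0,0],0],[0,[0,0,0],0]]'
python3 - <<'E'
from h import *
go(444,-338.5,17,165)
p=manip.camera_params("wrist"); im=manip.camera("wrist")[:,:,::-1].copy(); cv2.imwrite("pics/w5.png",im)
hsv=cv2.cvtColor(im,cv2.COLOR_BGR2HSV); m=(hsv[:,:,1]>75)&(hsv[:,:,2]>40); l,s,c=blob(m)
for i in range(1,len(s)):
    if s[i,4]<300: continue
    v,u=np.where(l==i); P=cast(p,np.c_[u,v],8); C,a,_,L,W,mid=axis(P)
    print(c[i].round(),s[i,4],np.median(hsv[l==i],0),"xy",C.round(1),"mid",mid.round(1),"ang",round(a,1),"LW",round(L),round(W))
E
```

```text
clock: 8.3
eef_pos: [444.4, -303.3, 143.6]
eef_rot: [3.141, -0.003, 2.884]
wrist_force: [0.3, 0.6, -0.4]
finger_gap: 46.8
finger_force: 0.0
clock: 8.5
eef_pos: [444.6, -301.2, 143.6]
eef_rot: [3.14, -0.003, 2.877]
wrist_force: [0.7, 0.3, 0.2]
finger_gap: 47.0
finger_force: 0.0
shift [-0.96 -3.63 12.65] turn -0.04 q6 -1.97 t 8.5
[226. 191.] 1136 [ 11. 130. 107.] xy [ 443.7 -337.7] mid [ 441.7 -337.2] ang 165.8 LW 128 16
[332. 197.] 548 [ 16. 126.  73.] xy [ 482.2 -219.4] mid [ 482.2 -219.4] ang -179.3 LW 55 15
[395. 225.] 1049 [171. 105.  87.] xy [ 536.5 -152.6] mid [ 538.7 -150.4] ang -136.3 LW 67 33
[167. 281.] 563 [ 20. 131.  81.] xy [ 536.2 -444.1] mid [ 535.9 -444. ] ang 155.1 LW 80 22
[344. 281.] 575 [ 20. 142.  66.] xy [ 595.3 -225.9] mid [ 595.2 -225.9] ang 174.5 LW 80 22
[302. 324.] 3656 [ 19.  136.5  68. ] xy [ 643.2 -292.5] mid [ 639.1 -306.8] ang 74.0 LW 418 62
```

View pics/w5.png

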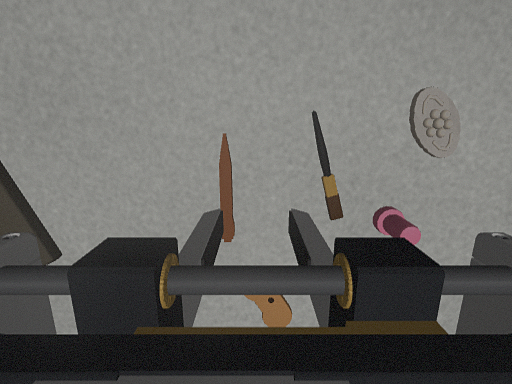

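Wrist view: the knife runs (225,135)→(228,241) and its centre is (443,−337.7) at 165.5°, matching the top view. The brush (325,165) is well clear.

```bash
python3 -m creep '[[0,[-0.9,-3.7,3],-0.1],[0,[-0.9,-3.7,7],-0.1],[0,[-0.9,-3.7,10],-0.1],[0,[-0.9,-3.7,12],-0.1],[0,[-0.9,-3.7,12.6],-0.1],[0,[-0.9,-3.7,12.6],-0.1],[0,[-0.9,-3.7,12.6],-0.1]]' && python3 -c "
from h import *
go(443.5,-338,16,165.5)"
```

```text
clock: 9.25
eef_pos: [445.2, -339.1, 20.6]
eef_rot: [-3.141, 0.001, 2.889]
wrist_force: [0.1, 0.2, 0.6]
finger_gap: 47.5
finger_force: 0.0
shift [0.19 0.06 0.46] turn 0.0 q6 -2.03 t 9.25
```

```bash
python3 -m creep '[[0,[0.1,0.1,0.4],0],[0,[0.1,0.1,0.4],0],[-0.9,[0.1,0.1,0.4],0],[-0.9,[0.1,0.1,0.4],0],[-0.9,[0.1,0.1,0.4],0],[-0.9,[0.1,0.1,0.4],0],[-0.9,[0.1,0.1,0.4],0]]' 20 && python3 -m creep '[[-0.9,[0,0,-2],0],[-0.9,[0,0,-6],0],[-0.9,[0,0,-10],0],[-0.9,[0,0,-10],0]]' && python3 -c "
from h import *
go(453.5,114.5,120,87.6)"
```

```text
clock: 9.95
eef_pos: [443.8, -338.1, 15.5]
eef_rot: [3.142, -0.0, 2.888]
wrist_force: [-0.4, 0.8, 0.8]
finger_gap: 14.2
finger_force: 20.0
clock: 10.35
eef_pos: [445.6, -339.5, 120.7]
eef_rot: [-3.138, 0.007, 2.889]
wrist_force: [0.3, -0.2, -0.5]
finger_gap: 13.9
finger_force: 20.0
shift [10.6  44.15 -0.18] turn 15.58 q6 -2.03 t 10.35
```

```bash
python3 -m creep '[[-0.9,[1,4,0],1.4],[-0.9,[2,8,0],2.8],[-0.9,[3,12,0],4.2],[-0.9,[4,16,0],5.6],[-0.9,[5,20,0],7],[-0.9,[6,24,0],8.4],[-0.9,[7,28,0],9.8],[-0.9,[8,32,0],11.2],[-0.9,[9,36,0],12.6],[-0.9,[9.8,40,0],14],[-0.9,[10.6,44.1,0],15.6],[-0.9,[10.6,44.1,0],15.6]]' && python3 -m creep '[[-0.9,[0,0,0],0],[-0.9,[0,0,0],0],[-0.9,[0,0,0],0]]'
python3 - <<'E'
from h import *
go(453.5,114.5,23,87.6)
p=manip.camera_params("wrist"); im=manip.camera("wrist")[:,:,::-1]; cv2.imwrite('pics/w6.png',im)
E
```

```text
clock: 11.55
eef_pos: [451.3, 118.7, 114.8]
eef_rot: [-3.141, -0.0, 1.524]
wrist_force: [-0.2, 0.6, 0.4]
finger_gap: 13.6
finger_force: 20.0
clock: 11.85
eef_pos: [451.7, 114.5, 115.3]
eef_rot: [-3.141, 0.0, 1.527]
wrist_force: [0.0, 0.0, -0.4]
finger_gap: 14.0
finger_force: 20.0
shift [0.01 0.19 9.23] turn -0.02 q6 0.21 t 11.85
```

View pics/w6.png

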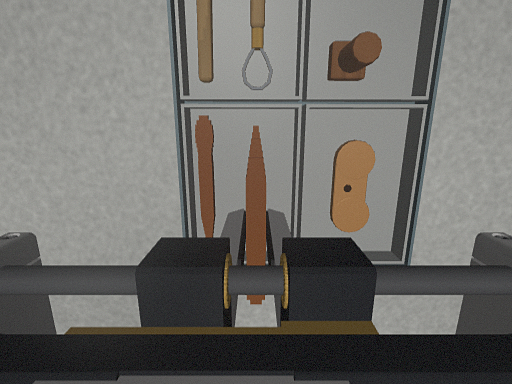

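```bash
python3 - <<'E'
from h import *
p=manip.camera_params("wrist"); im=cv2.imread("pics/w6.png"); hsv=cv2.cvtColor(im,cv2.COLOR_BGR2HSV)
print(cast(p,[(186,103),(299,103),(428,103),(300,180),(417,180)],29).round(1))
l,s,c=blob((hsv[:,:,1]>75)&(hsv[:,:,2]>40)); i=l[170,352]; v,u=np.where(l==i); P=cast(p,np.c_[u,v],16); C,a,_,L,W,mid=axis(P); print(C,mid,a,L,W)
i=l[70,345]; v,u=np.where(l==i); print(cast(p,[(331,42),(331,79),(365,79)],20).round(1), cast(p,[(368,46)],61))
E
python3 -m creep '[[-0.9,[0,0.2,4],0],[-0.9,[0,0.2,7],0],[-0.9,[0,0.2,8.5],0],[-0.9,[0,0.2,9.2],0],[-0.9,[0,0.2,9.2],0],[-0.9,[0,0.2,9.2],0],[-0.4,[0,0.2,9.2],0],[-0.4,[0,0.2,9.2],0],[-0.4,[0,0.2,9.2],0]]' && python3 -m creep '[[-0.4,[0,0,-3],0],[-0.4,[0,0,-8],0],[-0.4,[0,0,-12],0],[-0.4,[0,0,-12],0],[-0.4,[0,0,-12],0]]'
python3 - <<'E'
from h import *
go(599.5,-328.3,140,17)
im=manip.camera("wrist")[:,:,::-1]; cv2.imwrite('pics/w7.png',im)
E
```

```text
[[392.1 202.2]
 [494.  197.7]
 [610.2 192.6]
 [494.5 126.7]
 [607.3 121.7]]
[548.27137534 115.63784128] [548.20070681 113.79582689] 87.80293574265536 95.55539703520694 41.10429835427695
[[524.1 248.9]
 [524.8 218. ]
 [555.9 216.6]] [[540.84902493 234.2479003 ]]
clock: 12.8
eef_pos: [453.9, 115.4, 23.9]
eef_rot: [3.141, -0.0, 1.527]
wrist_force: [0.7, -0.5, -0.2]
finger_gap: 27.9
finger_force: 0.0
clock: 13.3
eef_pos: [453.8, 115.4, 143.9]
eef_rot: [3.14, -0.0, 1.527]
wrist_force: [-0.8, -0.2, 0.2]
finger_gap: 27.9
finger_force: 0.0
shift [-43.7   16.49   0.4 ] turn 14.1 q6 0.21 t 13.3
```

View pics/w7.png

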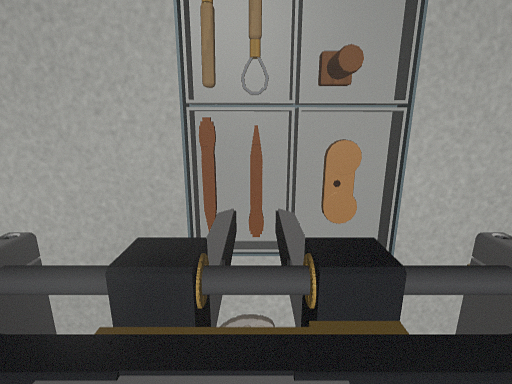

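The knife lies lengthwise at (256,180), clear of its neighbour (208,170). The rib in the tray is at (548–551,114), 87.8°. On to the table rib.

```bash
python3 -m creep '[[0.5,[-4.4,1.6,0],1.4],[0.5,[-8.8,3.2,0],2.8],[0.5,[-13.2,4.8,0],4.2],[0.5,[-17.6,6.4,0],5.6],[0.5,[-22,8,0],7],[0.5,[-26.4,9.6,0],8.4],[0.5,[-30.8,11.4,0],9.8],[0.5,[-35,13,0],11.2],[0.5,[-39.4,14.8,0],12.6],[0.5,[-43.7,16.5,0],14.1],[0.5,[-43.7,16.5,0],14.1],[0.5,[-43.7,16.5,0],14.1]]'
python3 - <<'E'
from h import *
go(599.5,-328.3,17,17)
p=manip.camera_params("wrist"); im=manip.camera("wrist")[:,:,::-1].copy(); cv2.imwrite("pics/w8.png",im)
hsv=cv2.cvtColor(im,cv2.COLOR_BGR2HSV); m=(hsv[:,:,1]>75)&(hsv[:,:,2]>40); l,s,c=blob(m)
for i in range(1,len(s)):
    if s[i,4]<300: continue
    v,u=np.where(l==i); P=cast(p,np.c_[u,v],8); C,a,_,L,W,mid=axis(P)
    print(c[i].round(),s[i,4],np.median(hsv[l==i],0),"xy",C.round(1),"mid",mid.round(1),"ang",round(a,1),"LW",round(L),round(W))
E
```

```text
clock: 14.55
eef_pos: [598.6, -328.6, 140.6]
eef_rot: [-3.139, 0.002, 0.296]
wrist_force: [-0.1, -0.3, -1.2]
finger_gap: 70.8
finger_force: 0.0
shift [ 0.12  0.04 12.36] turn -0.0 q6 0.72 t 14.55
[113.  81.] 1362 [171.  88. 149.] xy [ 660.5 -153.4] mid [ 660.5 -153.1] ang 91.3 LW 58 33
[141. 161.] 764 [ 12.  112.5  99. ] xy [ 585.4 -198.5] mid [ 586.3 -199.8] ang 124.6 LW 53 33
[255. 182.] 2187 [ 15. 123. 138.] xy [ 599.7 -327.5] mid [ 598.5 -327.9] ang -163.0 LW 89 39
[ 89. 202.] 1076 [171.  89. 135.] xy [ 520.5 -149.5] mid [ 520.2 -149.1] ang 131.2 LW 69 33
[145. 241.] 315 [14. 99. 67.] xy [ 491.2 -221.1] mid [ 485.5 -222. ] ang -171.7 LW 55 16
[124. 281.] 745 [ 20. 129.  64.] xy [ 428.9 -207.1] mid [ 429.4 -207.1] ang -177.6 LW 82 30
[387. 281.] 764 [ 20. 145.  75.] xy [ 526.4 -523.7] mid [ 526.7 -523.5] ang -148.4 LW 82 30
[364. 329.] 2570 [ 20. 139.  56.] xy [ 452.1 -523.9] mid [ 441.7 -492.2] ang 108.2 LW 414 21
```

View pics/w8.png

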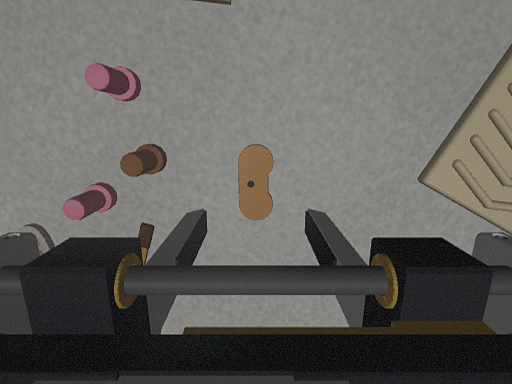

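The rib is centred at (255,182), position (599,−327.8) at 17°, directly below the tool. Gripping it now.

```bash
python3 -m creep '[[0.5,[0.1,0,4],0],[0.5,[0.1,0,8],0],[0.5,[0.1,0,11],0],[0.5,[0.1,0,12.4],0],[0.5,[0.1,0,12.4],0],[0.5,[0.1,0,12.5],0],[0.5,[0.1,0,12.5],0],[-0.4,[0.1,0,12.5],0],[-0.4,[0.1,0,12.5],0],[-0.4,[0.1,0,12.5],0],[-0.4,[0.1,0,12.5],0],[-0.4,[0.1,0,12.5],0]]' 15 && python3 -m creep '[[-0.4,[0,0,-2],0],[-0.4,[0,0,-6],0],[-0.4,[0,0,-10],0],[-0.4,[0,0,-10],0]]' && python3 -c "
from h import *
go(549.5,113.8,120,87.7)
cv2.imwrite('pics/w9.png',manip.camera('wrist')[:,:,::-1])"
```

```text
clock: 15.8
eef_pos: [600.3, -328.1, 18.5]
eef_rot: [-3.141, 0.0, 0.297]
wrist_force: [0.4, -0.1, 0.6]
finger_gap: 33.5
finger_force: 0.9
clock: 16.2
eef_pos: [602.3, -329.3, 124.9]
eef_rot: [3.135, -0.006, 0.297]
wrist_force: [0.4, -0.1, -0.2]
finger_gap: 33.3
finger_force: 15.0
shift [  7.9  -43.92   0.24] turn -14.14 q6 0.72 t 16.2
```

View pics/w9.png

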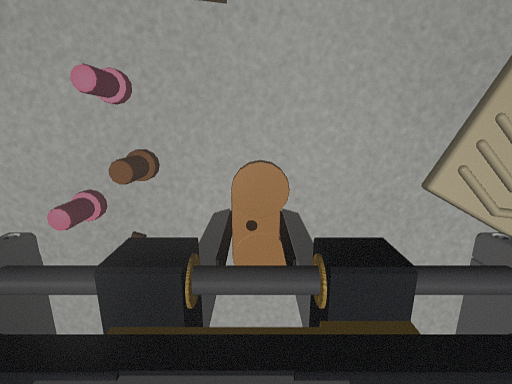

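Rib held firmly across the hollow (gap 33.3). I'll carry it over the other rib and offset about 3 mm for the hollow.

```bash
python3 -m creep '[[-0.4,[0.7,-4,0],-1.3],[-0.4,[1.4,-8,0],-2.6],[-0.4,[2.1,-12,0],-3.9],[-0.4,[2.8,-16,0],-5.2],[-0.4,[3.5,-20,0],-6.5],[-0.4,[4.2,-24,0],-7.8],[-0.4,[4.9,-28,0],-9.1],[-0.4,[5.6,-32,0],-10.4],[-0.4,[6.3,-36,0],-11.7],[-0.4,[7,-40,0],-13],[-0.4,[7.7,-44,0],-14.1],[-0.4,[7.7,-44,0],-14.1]]' && python3 -m creep '[[-0.4,[0,0,0],0],[-0.4,[0,0,0],0],[-0.4,[0,0,0],0]]'
python3 - <<'E'
from h import *
go(547.2,113.8,34.5,87.7)
E
```

```text
clock: 17.45
eef_pos: [544.0, 118.9, 117.2]
eef_rot: [-3.14, -0.0, 1.534]
wrist_force: [0.2, 0.3, -1.1]
finger_gap: 33.5
finger_force: 15.0
clock: 17.75
eef_pos: [545.5, 114.0, 118.1]
eef_rot: [-3.141, 0.0, 1.525]
wrist_force: [1.0, -0.6, -0.5]
finger_gap: 33.9
finger_force: 15.0
shift [-0.01  0.18  8.36] turn -0.06 q6 0.19 t 17.75
```

```bash
python3 -m creep '[[-0.4,[0,0.1,3],0],[-0.4,[0,0.1,6],0],[-0.4,[0,0.1,7.5],0],[-0.4,[0,0.1,8.1],0],[-0.4,[0,0.1,8.3],0],[-0.4,[0,0.1,8.3],0],[-0.4,[0,0.1,8.3],0]]' && python3 -c "
from h import *
go(547.2,113.8,34.5,87.7)"
```

```text
clock: 18.45
eef_pos: [547.0, 115.2, 36.5]
eef_rot: [3.14, -0.0, 1.527]
wrist_force: [0.4, -0.5, -1.0]
finger_gap: 33.5
finger_force: 15.0
shift [-0.14  0.03  0.2 ] turn -0.04 q6 0.19 t 18.45
```

```bash
python3 -m creep '[[-0.4,[-0.1,0,0.1],0],[-0.4,[-0.1,0,0.2],0],[-0.4,[-0.1,0,0.2],0],[-0.1,[-0.1,0,0.2],0],[0.02,[-0.1,0,0.2],0],[0.02,[-0.1,0,0.2],0],[0.02,[-0.1,0,0.2],0]]' && python3 -m creep '[[0.02,[0,0,-2],0],[0.02,[0,0,-6],0],[0.02,[0,0,-11],0],[0.02,[0,0,-11],0],[0.02,[0,0,-11],0]]'
python3 - <<'E'
from h import *
go(592.5,-206,150,0)
im=manip.camera("wrist")[:,:,::-1]; cv2.imwrite('pics/w10.png',im)
E
```

```text
clock: 19.15
eef_pos: [546.3, 114.1, 33.4]
eef_rot: [-3.141, 0.0, 1.527]
wrist_force: [-0.3, 0.4, -0.0]
finger_gap: 47.8
finger_force: 0.0
clock: 19.65
eef_pos: [546.6, 114.2, 144.2]
eef_rot: [3.14, -0.0, 1.527]
wrist_force: [-1.3, 0.8, -1.2]
finger_gap: 48.1
finger_force: 0.0
shift [-31.79   5.98  -0.58] turn 17.5 q6 0.18 t 19.65
```

View pics/w10.png

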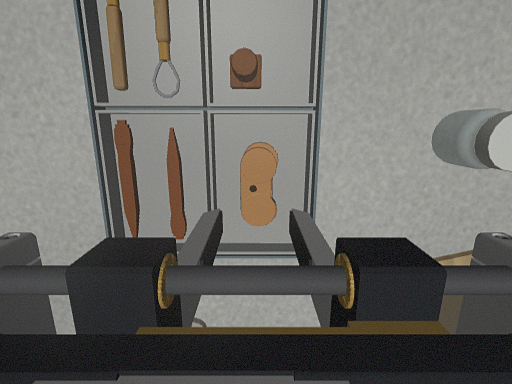

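The rib is stacked flat on its mate at (259,185). I'll keep this yaw for the stamp.

```bash
python3 -m creep '[[0.02,[-5,1,0],0],[0.02,[-10,2,0],0],[0.02,[-15,3,0],0],[0.02,[-20,4,0],0],[0.02,[-25,5,0],0],[0.02,[-30,5.8,0],0],[0.02,[-31.8,6,0],0],[0.02,[-31.8,6,0],0],[0.02,[-31.8,6,0],0],[0.02,[-31.8,6,0],0]]'
python3 - <<'E'
from h import *
p=manip.camera_params("wrist"); im=manip.camera("wrist")[:,:,::-1].copy(); cv2.imwrite("pics/w11.png",im)
hsv=cv2.cvtColor(im,cv2.COLOR_BGR2HSV); m=(hsv[:,:,1]>60)&(hsv[:,:,2]>30); l,s,c=blob(m)
for i in range(1,len(s)):
    if s[i,4]<300 or c[i][1]>270: continue
    v,u=np.where(l==i); print(c[i].round(),s[i],np.median(hsv[l==i],0),"z27",cast(p,[c[i]],27).round(1))
go(592.5,-206,36)
E
```

```text
clock: 20.7
eef_pos: [592.2, -204.9, 142.6]
eef_rot: [-3.14, -0.001, 1.528]
wrist_force: [0.6, -0.1, 0.1]
finger_gap: 48.3
finger_force: 0.0
[444. 105.] [  378     0   134   215 13564] [19. 69. 83.] z27 [[ 784.6 -127.9]]
[319. 144.] [301 129  37  31 883] [171.  92. 165.] z27 [[ 659.1 -161.8]]
[196. 147.] [178 131  37  31 870] [171.  92. 165.] z27 [[ 530.9 -158.6]]
[255. 187.] [241 170  29  36 772] [ 12. 110. 104.] z27 [[ 590.7 -204.8]]
[165. 198.] [141 191  48  14 566] [15.5 95.  77. ] z27 [[ 491.5 -212.8]]
shift [-0.12  0.03 10.7 ] turn 0.0 q6 -0.35 t 20.75
```

View pics/w11.png

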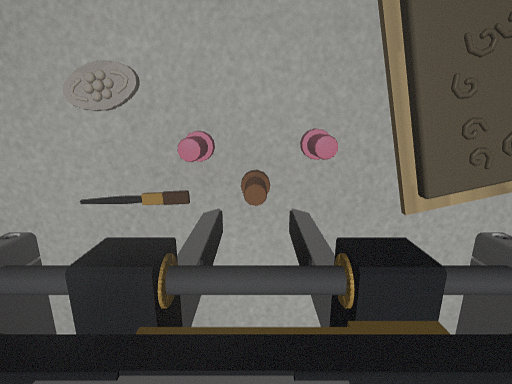

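There are three stamp-like things here: pinks at (196,147) and (319,144), and brown at (255,187). The brown one (hue 12, round foot) fits "turned wooden"; the pinks are to be left. I'll refine its position from the handle top and the foot.

Run:
```python
from h import *
p=manip.camera_params("wrist")
print(cast(p,[(255,193)],52),cast(p,[(255,184)],10))
go(590.5,-206,36,87.5)
```

```text
[[ 591.09046926 -204.90388222]] [[ 590.94167176 -205.25240168]]
shift [-0.13 -0.17 10.7 ] turn 0.02 q6 -0.35 t 20.75
```

```bash
python3 -m creep '[[0.02,[0,-0.1,3],0],[0.02,[0,-0.1,6],0],[0.02,[0,-0.1,9],0],[0.02,[0,-0.1,10.5],0],[0.02,[0,-0.1,10.7],0],[0.02,[0,-0.1,10.7],0],[0.02,[0,-0.1,10.7],0],[-0.6,[0,-0.1,10.7],0],[-0.6,[0,-0.1,10.7],0],[-0.6,[0,-0.1,10.7],0],[-0.6,[0,-0.1,10.7],0],[-0.6,[0,-0.1,10.7],0]]' 15 && python3 -c "
from h import *
go(556,300,130,87.6)"
```

```text
clock: 21.95
eef_pos: [591.5, -206.2, 36.8]
eef_rot: [3.141, 0.0, 1.527]
wrist_force: [-1.5, 0.4, 3.0]
finger_gap: 23.8
finger_force: 15.0
shift [50.42 -5.76 -9.33] turn -0.02 q6 -0.35 t 21.95
```

```bash
python3 -m creep '[[-0.6,[0,0,-3],0],[-0.6,[0,0,-7],0],[-0.6,[0,0,-10],0],[-0.6,[5,-0.6,-10],0],[-0.6,[9.5,-1.1,-10],0],[-0.6,[14,-1.6,-10],0],[-0.6,[18.5,-2.1,-10],0],[-0.6,[23,-2.6,-10],0],[-0.6,[27.5,-3.1,-10],0],[-0.6,[32,-3.6,-10],0],[-0.6,[36.5,-4.1,-10],0],[-0.6,[41,-4.6,-10],0]]' && python3 -m creep '[[-0.6,[3,-0.4,0],0],[-0.6,[6,-0.7,0],0],[-0.6,[9,-1.1,0],0],[-0.6,[9.4,-1.2,0],0],[-0.6,[9.4,-1.2,0],0],[-0.6,[9.4,-1.2,0],0]]'
python3 - <<'E'
from h import *
go(556,300,43,87.6)
p=manip.camera_params("wrist"); im=manip.camera("wrist")[:,:,::-1]; cv2.imwrite('pics/w12.png',im)
hsv=cv2.cvtColor(im.copy(),cv2.COLOR_BGR2HSV); l,s,c=blob((hsv[:,:,1]>60)&(hsv[:,:,2]>30))
for i in range(1,len(s)):
    if s[i,4]>150: print(c[i].round(),s[i],cast(p,[c[i]],30).round(1))
E
```

```text
clock: 23.15
eef_pos: [562.9, 207.3, 136.5]
eef_rot: [-3.142, 0.0, 1.527]
wrist_force: [0.8, 0.0, 0.0]
finger_gap: 23.5
finger_force: 15.0
clock: 23.75
eef_pos: [555.6, 299.0, 136.3]
eef_rot: [-3.141, 0.0, 1.527]
wrist_force: [0.1, -0.6, -0.5]
finger_gap: 23.6
finger_force: 15.0
shift [0.1  0.04 9.33] turn -0.03 q6 0.48 t 23.75
[461.  46.] [ 414    0   98   87 3787] [[752. 427.]]
[172. 190.] [163 150  17  83 989] [[466.8 302.4]]
[132. 213.] [123 176  18  78 906] [[420.7 278.7]]
[254. 227.] [ 235  191   41   75 2390] [[551.5 256.7]]
[209. 281.] [204 253  12  56 392] [[496.2 192.8]]
[303. 281.] [296 252  12  57 402] [[604.  188.3]]
[261. 325.] [  85  295  315   42 4021] [[554.1 131.1]]
```

```bash
python3 -m creep '[[-0.6,[0.1,0,3],0],[-0.6,[0.1,0,6],0],[-0.6,[0.1,0,8],0],[-0.6,[0.1,0,8.9],0],[-0.6,[0.1,0,9.2],0],[-0.6,[0.1,0,9.3],0],[-0.6,[0.1,0,9.3],0],[-0.6,[0.1,0,9.3],0],[-0.6,[0.1,0,9.3],0]]' && python3 -c "
from h import *
go(556,300,43)"
```

```text
clock: 24.7
eef_pos: [555.8, 301.0, 44.1]
eef_rot: [3.141, -0.0, 1.527]
wrist_force: [-0.4, 0.6, -1.1]
finger_gap: 23.5
finger_force: 15.0
shift [-0.1   0.03  0.11] turn 0.0 q6 0.48 t 24.7
```

```bash
python3 -m creep '[[-0.6,[0,0,0.1],0],[-0.6,[0,0,0.15],0],[-0.6,[0,0,0.15],0],[-0.3,[0,0,0.15],0],[-0.05,[0,0,0.15],0],[-0.05,[0,0,0.15],0],[-0.05,[0,0,0.15],0]]' && python3 -m creep '[[-0.05,[0,0,-3],0],[-0.05,[0,0,-7],0],[-0.05,[0,0,-11],0],[-0.05,[0,0,-15],0],[-0.05,[2,-2,-15],0],[-0.05,[7,-2,-15],0],[-0.05,[12,-2,-15],0],[-0.05,[16,-2,-15],0],[-0.05,[20,0,-15],0],[-0.05,[20,0,-15],0],[-0.05,[20,0,-15],0]]'
python3 - <<'E'
from h import *
im=manip.camera("top")[:,:,::-1].copy(); cv2.imwrite('pics/topf.png',im)
a=cv2.resize(im[130:270,110:400],(800,386),interpolation=cv2.INTER_CUBIC); cv2.imwrite('pics/final.png',a); print(manip.read_state()["eef_pos"])
E
```

```text
clock: 25.4
eef_pos: [555.5, 300.9, 41.8]
eef_rot: [-3.141, 0.0, 1.527]
wrist_force: [0.2, -0.5, 0.4]
finger_gap: 45.0
finger_force: 0.0
clock: 26.5
eef_pos: [564.1, 501.0, 190.2]
eef_rot: [-3.14, 0.001, 1.528]
wrist_force: [0.0, 0.3, 0.3]
finger_gap: 44.4
finger_force: 0.0
[564.13842768 500.1867056  191.28051711]
```

View pics/final.png

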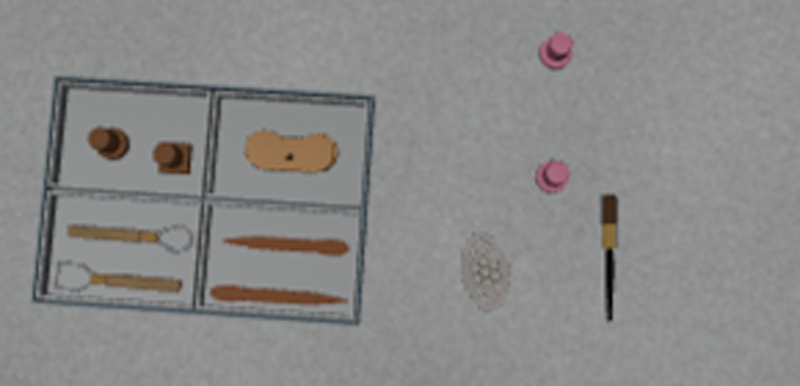

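The final view shows the stamp upright at (108,142), the ribs stacked at (291,152), the loop tool at (130,236) and the knife at (287,243). The brush, medallion and both pink stamps are untouched, so I'm handing in.

```bash
python3 -c "
from cell import manip
print(manip.sign_off())"
```

```text
the job is handed in; nothing more can be done
None
```

All four clay tools are in their matching trays, with the brush, medallion and pink stamps left where they lay; the job was handed in at about 26.5 s on the robot clock, and no verdict came back.

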